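# Sort the filled cosmetics into their trays

### The arm

A 6-joint arm with a two-finger parallel gripper is mounted at the origin on the work surface. World frame = base frame: x ahead of the robot, y to its left, z up, the work surface at z = 0. Lengths are in mm, angles in rad, forces in N, time in s.
With the tool pointing down it reaches from about 375 to 900 mm from the base axis. Payload 3.1 kg.
Tool frame: the origin (TCP) lies midway between the tips of the shut fingers; the grasp point (between the pads) lies 19 mm behind it; z points along the fingers, y is the direction in which the jaws open and shut (so a half turn about z gives the same grasp; the last joint's range is limited). The gripper opens to 85 mm and grips with 20 to 120 N. Pads are 22 mm wide; open, the fingers measure 114 mm over their backs; the gripper's body (76 mm by 85 mm) begins 54 mm behind the grasp point. The pads swing forward as they close: fully open they stand 13 mm farther back than shut.
Start: joints at [1.123, 0.527, 1.433, -0, 1.181, -0.178], TCP at [166.546, 602.378, 231.31] pointing down, gripper open.
Joint ranges: [-3.08, 3.08], [-0.75, 2.2], [0.22, 2.44], [-1.43, 4.57], [0, 2.65], [-2.85, 2.85]. Speed limits (rad/s): [2.79, 2.79, 3.14, 3.14, 3.14, 3.14].

### API

Orientations are given as a unit quaternion [x, y, z, w].
In Python, from plant import status, vision, order gives the robot as it stands.
- The arm moves only by the tool servo_tool, never from a script. Its argument "motion" is a list of rows, each an object with "turn": the turn, a rotation vector about the tool's x, y, z in units of 8 degrees (1.0 is 8 degrees), a list of three; "travel": the shift along the tool's x, y, z in units of 25 mm (1.0 is 25 mm), a list of three; "fingers": the finger opening in mm, from 0 to 85.4. In form: [{"turn": [rx, ry, rz], "travel": [dx, dy, dz], "fingers": fingers}, ...]. A call has exactly 10 rows; each row is the pose to reach, as a shift and turn from the pose measured when the call began, along the tool's axes at that moment; what a row does not reach only later rows make up. A row lasts 1/8 s, in which the tool goes at most 62.5 mm and 10.7 degrees, less where a joint would pass 70% of its speed; a pose out of reach is approached as far as the arm can. A call with a gripper value outside its range is refused whole. The fingers move at their own pace and stop on an object; "newtons" is the grip in N (left out, the last holds). Time passes only in rows, so rows that repeat a pose let the fingers close, or fill a call up. It gives the time, the measured TCP pose, the force and the opening at its end, in the units of the state.
- status.observe(): the state, without advancing time (a new reading comes with each control period).
- vision.get_image(name): name is "scene" or "top" or "wrist"; returns a dict with "color" (480x640x3 uint8, blue, green, red), "fx", "fy", "cx", "cy" (pixels), "T" (4x4, takes a point from camera to world coordinates). Camera axes: x right, y down, z forward; pixel columns grow to the right and rows downward; lengths in mm; the calibration is good to about 2 mm. The wrist camera is an equidistant fisheye: a pixel r from the principal point sees the ray r / f radians off the axis. A picture is of the moment at which its call begins. There is no depth.
- order.hand_in(): hands the job in, once; it reports no verdict.
The state is a dict: "clock": time; "qpos": joint angles; "joint_vel": joint speeds; "joint_efforts": joint torques, N m; "position": TCP position; "tcp_rot": TCP orientation; "force": force on the tool from outside, world axes, zero at the start; "torque": the same for the moment, N m; "finger_gap": finger opening in mm.
Only numpy, scipy, OpenCV 4.12 (cv2) and the standard library are available. Lean on these libraries where they do the work, as an engineer would, in place of code of your own. Each camera call takes 0.05 s, during which the arm holds its last target.

### The job

Sort the five mixed products from the filling table into their places: both tubes lying flat, not on top of each other, on the floor of the undivided metal tray; the big jar in the wide bay and the small jar in the narrow bay of the divided white tray; and the bottle in the round dish, the jars and bottle upright on the floor. Set each one down rather than dropping it, let go of everything, and leave the funnel and the beaker where they stand.

Things in the scene. Friction and masses are not known exactly. Their poses are not given: they have to be found in the camera images.
- long_tube_mid (a point): The longer of two flat-sided metal-grey cosmetic tubes with black caps, loose, lying flat: 116 long, 32 wide, 20 thick. The point is its centre, 10 above its underside. x runs along its length from the cap to the crimped end, y across its width, z up. The cap is 24 long; the last 20 at the crimped end is thinner. Grasp across the 32 width at its middle. (Sizes in mm.)
- short_tube_mid (a point): The shorter of the two metal-grey tubes with black caps, loose, lying flat: 84 long, 26 wide, 18 thick. The point is its centre, 9 above its underside. Axes as for the longer tube. Grasp across the 26 width at its middle. (Sizes in mm.)
- big_jar_mid (a point): The bigger of two round white cream jars with black lids (closed, one rigid piece), loose, upright: diameter 50, height 46. The point is its centre, 23 above its underside; z up along its axis. (Sizes in mm.)
- small_jar_mid (a point): The smaller of the two round white jars with black lids, loose, upright: diameter 38, height 36. The point is its centre, 18 above its underside; z up along its axis. (Sizes in mm.)
- bottle_mid (a point): Slim round white bottle with a narrower black cap (one rigid piece), loose, standing upright: body diameter 36 and 62 high, cap diameter 29, total height 88. The point is its centre, 44 above its underside; z up along its axis. (Sizes in mm.)
- tube_tray: Tray for the tubes: undivided, nearly square, shallow bare-metal tray, fixed. Outside 150 along its x, 158 along its y, 16 high; walls 4 thick, floor 4 thick. Origin: centre of its underside, on the table; z up. Side by side along x, the tubes fit well at y = +33 and y = -33. (Sizes in mm.)
- jar_tray: Tray for the jars: oblong, shallow white plastic tray with one cross wall that makes a wide and a narrow bay, fixed. Outside 124 along its x, 198 along its y, 14 high; outer walls and cross wall 4 thick and 14 high, floor 3 thick. Origin: centre of its underside, on the table; z up. The wide bay reaches from y = -95 to +17 (middle at y = -39), the narrow one from y = +21 to +95 (middle at y = +58); both from x = -58 to +58. (Sizes in mm.)
- dish: Dish for the bottle: round, shallow, empty bare-metal dish, fixed: outside diameter 120 at the foot and 128 at the rim, 18 high, wall 3 thick, flat floor 4 thick and about 114 across inside. Origin: centre of its underside, on the table; z up. (Sizes in mm.)
- funnel: Small steel filling funnel standing mouth down among the products, loose: diameter 64 at the table, stem 12 to 18 across pointing up, 62 high. Origin: centre of its underside. A bystander, to be left where it stands. (Sizes in mm.)
- beaker: Small open steel beaker among the products, loose: diameter 60 at the rim, 65 high. Origin: centre of its underside. A bystander, to be left where it stands. (Sizes in mm.)
Mind the look-alikes: they are no part of the job. Leave any orange look-alike of the part that bears short_tube_mid alone.

How it is judged:
By the outcome, as a careful person would: the job done as asked, in the order asked, and still so for the second after the job is handed in, with the robot touching nothing.
It also fails if it takes over 128 s, if anything falls off the work surface, if the arm or the gripper's body presses on something with over 40 N, if the wrist force passes 120 N, or if a joint passes its speed limit or range.

## Working session

There is one attempt and no reset: what is moved stays moved. The work goes in short steps, Python scripts to look and compute and a tool call to move; the robot and the scene stay as the last step left them, time stands still between calls to the robot, and variables do not carry over. Pictures are saved under pics/ and viewed, and the job is handed in when it is done.

Besides the shell and the picture viewer there is one more tool, called after "Request:" in YAML: its name, and indented under it one key for each argument. servo_tool: Moves the arm, as the interface text tells. Its arguments: {"type":"object","properties":{"motion":{"type":"array","items":{"type":"object","properties":{"turn":{"type":"array","items":{"type":"number"}},"travel":{"type":"array","items":{"type":"number"}},"fingers":{"type":"number"}}}},"newtons":{"type":"number"}},"required":["motion"]}

```bash
ls; mkdir -p pics
python3 - <<'E'
from plant import status, vision
import cv2
print(status.observe())
for n in ["scene","top","wrist"]:
    d=vision.get_image(n); cv2.imwrite(f"pics/{n}0.png",d["color"]); print(n,d["fx"],d["fy"],d["cx"],d["cy"],d["T"])
E
```

```text
pics
{'clock': 0.0, 'qpos': array([ 1.12252082e+00,  5.28425447e-01,  1.43394124e+00,  8.63666746e-06,
        1.18138722e+00, -1.78466465e-01]), 'joint_vel': array([-1.05599498e-04, -8.54161768e-04,  8.86690156e-04,  5.30261236e-05,
       -1.10238917e-03,  5.92014973e-04]), 'joint_efforts': array([-6.30544928e-04, -4.42345977e+01, -1.78020018e+01, -2.51067986e-04,
        8.56090308e-03, -2.18793730e-06]), 'position': array([166.21907765, 601.73292756, 230.3462498 ]), 'tcp_rot': array([ 1.34497250e-01,  9.90913378e-01, -1.02677261e-03, -3.36921730e-04]), 'force': array([0.67784923, 0.11067246, 0.66989269]), 'torque': array([ 0.03043266, -0.01916838, -0.0256376 ]), 'finger_gap': 85.50741846322217}
scene 506.5072869339043 506.5072869339043 322.56812090068746 243.9311374714799 [[-7.89057541e-01  4.49786874e-01 -4.18425579e-01  1.05003998e+03]
 [ 6.14310038e-01  5.73977103e-01 -5.41454950e-01  6.49587108e+02]
 [-3.37262797e-03 -6.84282145e-01 -7.29209553e-01  1.01018383e+03]
 [ 0.00000000e+00  0.00000000e+00  0.00000000e+00  1.00000000e+00]]
top 443.8068898475588 443.8068898475588 326.1191906883198 242.38126865596723 [[-3.93955873e-04 -9.86537187e-01  1.63536615e-01  3.49827958e+02]
 [-9.99827904e-01  3.42176552e-03  1.82332920e-02 -5.25991853e+01]
 [-1.85474046e-02 -1.63501288e-01 -9.86368756e-01  1.14031547e+03]
 [ 0.00000000e+00  0.00000000e+00  0.00000000e+00  1.00000000e+00]]
wrist 371.64829954431775 371.64829954431775 326.51718066030725 236.54780646629888 [[ 2.66391529e-01  9.11234176e-01  3.14146191e-01  8.55990871e+01]
 [ 9.63864228e-01 -2.51459411e-01 -8.79426763e-02  6.24082702e+02]
 [-1.14135614e-03  3.26221460e-01 -9.45292683e-01  3.72799347e+02]
 [ 0.00000000e+00  0.00000000e+00  0.00000000e+00  1.00000000e+00]]
```

View pics/top0.png

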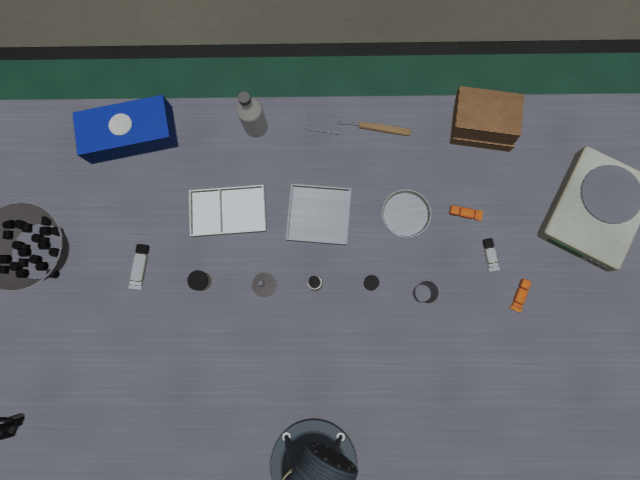

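View pics/scene0.png

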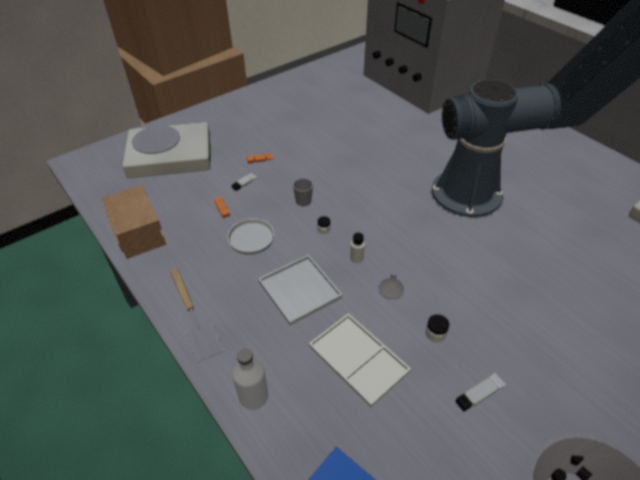

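View pics/wrist0.png

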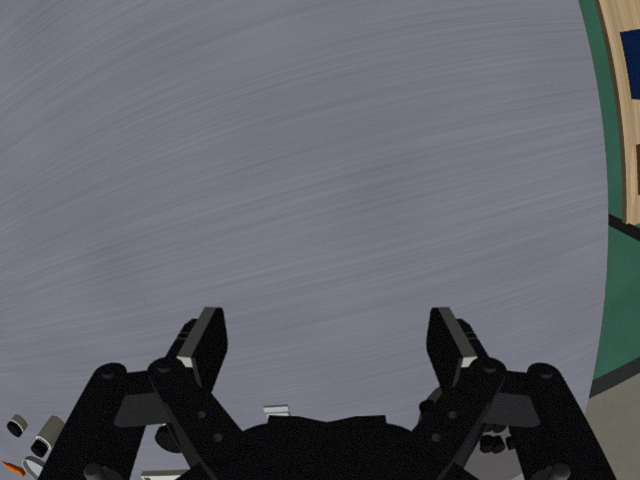

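The top view shows the products in a row: long tube (139,267), big jar (198,281), funnel (264,285), bottle (315,283), small jar (371,283), beaker (426,292) and short tube (491,254). There are orange look-alikes at (467,213) and (521,295). The containers are the jar tray (228,211), tube tray (319,214) and dish (407,214).

```bash
cat > h.py <<'E'
import numpy as np, cv2
from plant import status, vision
from scipy.spatial.transform import Rotation as R
def ray(d,u,v,fish=False):
    x=(u-d["cx"])/d["fx"]; y=(v-d["cy"])/d["fy"]
    if fish:
        r=np.hypot(x,y); s=np.sin(r)/max(r,1e-9); c=np.array([x*s,y*s,np.cos(r)])
    else: c=np.array([x,y,1.])
    T=np.array(d["T"]); return T[:3,3],T[:3,:3]@c
def onz(d,u,v,z,fish=False):
    o,r=ray(d,u,v,fish); return o+r*(z-o[2])/r[2]
def proj(d,p,fish=False):
    T=np.array(d["T"]); c=T[:3,:3].T@(np.asarray(p,float)-T[:3,3])
    if fish:
        th=np.arctan2(np.hypot(c[0],c[1]),c[2]); k=th/np.hypot(c[0],c[1]); return d["cx"]+d["fx"]*c[0]*k,d["cy"]+d["fy"]*c[1]*k
    return d["cx"]+d["fx"]*c[0]/c[2],d["cy"]+d["fy"]*c[1]/c[2]
def blobs(m,lo=30,hi=20000):
    out=[]
    for c in cv2.findContours(m,cv2.RETR_EXTERNAL,cv2.CHAIN_APPROX_NONE)[0]:
        a=cv2.contourArea(c)
        if lo<a<hi: out.append((a,c))
    return out
def delta(target,yaw=None):
    """shift in tool axes /25 from the present pose to target xyz"""
    s=status.observe(); r=R.from_quat(s["tcp_rot"]).as_matrix()
    return r.T@(np.asarray(target)-s["position"])/25, s
E
python3 - <<'E'
from h import *
for n,box in [("top",(110,170,450,150)),("scene",(200,130,320,290))]:
    d=vision.get_image(n); im=d["color"]; x,y,w,h=box
    k=min(800/w,600/h)
    cv2.imwrite(f"pics/{n}_crop.png",cv2.resize(im[y:y+h,x:x+w],None,fx=k,fy=k,interpolation=cv2.INTER_CUBIC))
    hsv=cv2.cvtColor(im,cv2.COLOR_BGR2HSV)
    dark=(hsv[...,2]<45).astype(np.uint8)*255
    bright=((hsv[...,2]>150)).astype(np.uint8)*255
    for nm,m in (("dark",dark),("bright",bright)):
        print(n,nm)
        for a,c in blobs(m):
            (cx,cy),(ww,hh),an=cv2.minAreaRect(c); M=cv2.moments(c)
            print(int(a),np.round([M['m10']/M['m00'],M['m01']/M['m00'],ww,hh,an],1),np.round(onz(d,cx,cy,0)[:2]))
E
```

```text
top dark
1522 [314.8 452.6  43.1  74.3  84.6] [ 19. -10.]
324 [  9.3 426.2  23.   23.   90. ] [ 79. 745.]
279 [197.6 280.   18.   19.   90. ] [442. 301.]
523 [ 21.1 264.9  22.   47.   90. ] [479. 760.]
82 [142.  248.4  12.2   8.2   7.1] [524. 451.]
171 [ 21.7 248.1  14.   18.   90. ] [527. 772.]
60 [487.5 242.8   8.    9.   90. ] [ 536. -449.]
62 [  7.5 234.5   7.    9.   90. ] [563. 812.]
204 [ 60.4 258.8  12.6  50.3  16.3] [509. 666.]
337 [ 45.7 239.1  29.   26.   90. ] [544. 710.]
210 [ 17.5 225.   28.9  10.5   9.5] [589. 789.]
53 [ 45.6 220.7   8.    9.   90. ] [602. 715.]
6780 [318.8  49.1  11.9 639.2  89.3] [1089.  -13.]
top bright
241 [521.4 295.   10.8  32.8  24. ] [ 402. -527.]
307 [136.9 270.8  11.4  35.5   7.9] [465. 461.]
141 [492.1 258.5  22.6  10.   82.4] [ 494. -460.]
209 [467.  212.2  31.6  10.   10. ] [ 617. -399.]
1385 [405.1 214.2  42.4  43.1  45. ] [ 613. -238.]
3371 [226.5 210.   46.   76.9  85.8] [627. 233.]
3171 [319.2 213.4  60.9  55.9   4.5] [616. -11.]
4231 [591.5 217.8  82.1  97.2  25.5] [ 630. -752.]
3715 [119.7 124.3  42.   93.9  78.7] [870. 537.]
scene d
[... 645 characters left out ...]
5  24.2  47.7  31.6  25.2] [-706. -942.]
12036 [552.3  95.9 114.3 272.5  51.5] [-672. -241.]
scene bright
229 [481.8 389.5  10.4  26.5  57.5] [465. 450.]
62 [496.6 380.2  13.4   5.7  45. ] [423. 456.]
3586 [359.5 359.7  90.3  51.5  43.5] [619. 225.]
2315 [299.  289.8  47.2  58.8  61.4] [611. -14.]
762 [251.  236.9  26.   40.   90. ] [ 610. -244.]
106 [221.  205.   17.4   7.6  63.4] [ 610. -409.]
35 [246.1 178.    3.6  14.8  63.4] [ 483. -470.]
63 [259.4 156.3   4.2  25.1  84.8] [ 391. -538.]
1309 [173.8 146.1  34.4  83.7  84.8] [ 606. -793.]
58 [588.2  28.1  20.2   5.3   5.7] [-1299.  -420.]
64 [547.7  13.   19.6   5.4  18.4] [-1302.  -636.]
77 [521.1   2.4  23.8   6.6   8.1] [-1299.  -796.]
```

View pics/top_crop.png

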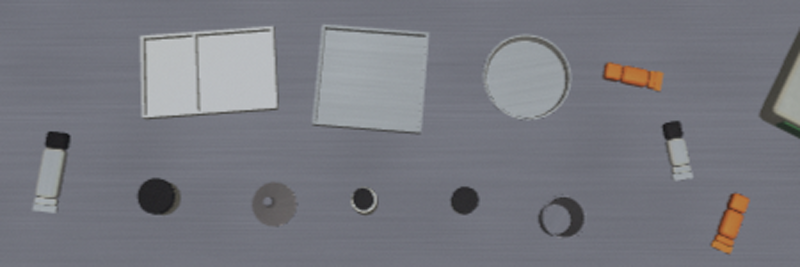

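View pics/scene_crop.png

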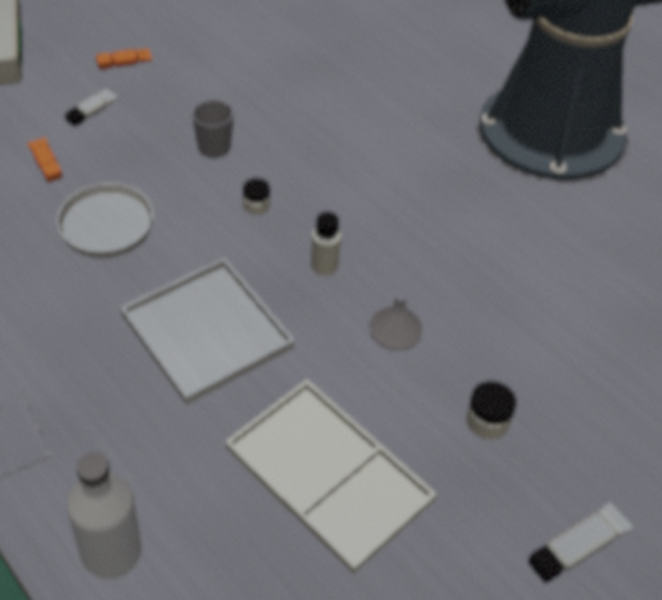

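```bash
cat > m.py <<'E'
from h import *
d=vision.get_image("top"); im=d["color"]; hsv=cv2.cvtColor(im,cv2.COLOR_BGR2HSV); V=hsv[...,2].astype(int); S=hsv[...,1]
print("table V,S",np.median(V[300:380,150:500]),np.median(S[300:380,150:500]))
bg=cv2.medianBlur(im,3)
def obj(name,cx,cy,rad,z,f):
    m=np.zeros(V.shape,np.uint8); sl=np.s_[cy-rad:cy+rad,cx-rad:cx+rad]
    m[sl]=(f(V,S)[sl]*255).astype(np.uint8)
    m=cv2.morphologyEx(m,cv2.MORPH_CLOSE,np.ones((3,3)))
    n,l,st,ce=cv2.connectedComponentsWithStats(m); i=1+np.argmax(st[1:,4])
    c=max(cv2.findContours((l==i).astype(np.uint8),cv2.RETR_EXTERNAL,cv2.CHAIN_APPROX_NONE)[0],key=cv2.contourArea)
    w=np.array([onz(d,u,v,z)[:2] for u,v in c[:,0]],np.float32)
    (x,y),(a,b),an=cv2.minAreaRect(w); M=cv2.moments(w)
    # angle of long side
    if a<b: an+=90
    print(name,np.round([x,y],1),"size",np.round([a,b],1),"long ang",round(an%180,1),"moment c",np.round([M['m10']/M['m00'],M['m01']/M['m00']],1))
br=lambda V,S:V>135
tb=lambda V,S:(V>135)|(V<55)
dk=lambda V,S:V<50
obj("long",139,267,28,10,tb); obj("short",491,254,20,9,tb)
obj("bigjar lid",198,281,16,46,dk); obj("smalljar lid",371,283,14,36,dk); obj("bottle cap",315,283,14,88,dk)
for t in (120,130,140):
    f=lambda V,S:V>t
    obj("jartray",228,211,45,14,f); obj("tubetray",319,214,42,16,f); obj("dish",407,214,32,18,f)
print(V[285,185:212]); print(V[214,370:445])
s=vision.get_image("scene"); im=s["color"]; Vs=cv2.cvtColor(im,cv2.COLOR_BGR2HSV)[...,2]
for nm,u,v,r,z in (("big",438,325,14,46),("small",323,222,10,36),("bottle",358,238,8,88)):
    m=np.zeros_like(Vs); m[v-r:v+r,u-r:u+r]=(Vs[v-r:v+r,u-r:u+r]<50)*255
    M=cv2.moments(m,True); print("scene",nm,onz(s,M['m10']/M['m00'],M['m01']/M['m00'],z).round(1))
E
python3 m.py
```

```text
table V,S 125.0 22.0
long [476.4 453.1] size [ 34.5 116.3] long ang 173.0 moment c [476.  454.1]
short [ 504.6 -452.7] size [84.3 26.7] long ang 9.1 moment c [ 503.4 -453.1]
bigjar lid [437.9 286.5] size [48.1 44.6] long ang 89.9 moment c [438.1 286.3]
smalljar lid [ 431.7 -142.3] size [32.2 32.4] long ang 179.2 moment c [ 432.3 -142.6]
bottle cap [430.4  -3.2] size [23.5 23.4] long ang 45.0 moment c [430.8  -3.7]
jartray [624.2 228.4] size [244.7 237.7] long ang 1.1 moment c [624.7 226.5]
tubetray [613.9 -10.9] size [219.1 221.3] long ang 179.6 moment c [614.6 -11.8]
dish [ 611.7 -240.4] size [164.1 169. ] long ang 178.9 moment c [ 612.1 -239.4]
jartray [616.6 221.1] size [145.1 216.8] long ang 94.0 moment c [623.8 228.9]
tubetray [612.7 -26.8] size [193.4 151.8] long ang 84.9 moment c [613.7 -11.5]
dish [ 613.4 -232.2] size [141.4 127.5] long ang 85.9 moment c [ 612.6 -238.1]
jartray [624.3 229. ] size [124.6 199.7] long ang 94.0 moment c [624.2 229. ]
tubetray [613.4 -11.4] size [160.2 149.3] long ang 85.2 moment c [613.4 -11.5]
dish [ 608.9 -235.3] size [126. 114.] long ang 43.6 moment c [ 609.2 -235.4]
[122 122 121 101  41  39  38  35  38  38  39  40  37  40  39  38  39  40
  40  38  33  37  59  76  80  90 115]
[125 124 123 122 121 123 125 124 122 125 124 128 132 144 165 163 164 164
 163 164 163 165 165 166 166 166 165 165 165 163 164 163 162 163 161 162
 161 160 160 161 162 161 162 161 162 161 161 159 160 161 161 161 163 161
 162 161 162 136  81  90 123 140 123 122 123 124 122 122 122 122 122 124
 123 123 124]
scene big [444.3 292.4  46. ]
scene small [ 437.5 -138.5   36. ]
scene bottle [439.    4.7  88. ]
```

```bash
cat >> h.py <<'E'
def plan(x,y,z,jaw):
    s=status.observe(); R0=R.from_quat(s["tcp_rot"]).as_matrix()
    best=None
    for k in (0,180,-180):
        a=np.radians(jaw+k); yt=np.array([np.cos(a),np.sin(a),0]); zt=np.array([0,0,-1.]); xt=np.cross(yt,zt)
        Rt=np.stack([xt,yt,zt],1); rv=R.from_matrix(R0.T@Rt).as_rotvec()
        if best is None or np.linalg.norm(rv)<np.linalg.norm(best): best=rv
    print("t",round(s["clock"],2),"pos",s["position"].round(1),"jaw",round(np.degrees(np.arctan2(R0[1,1],R0[0,1])),1),"gap",round(s["finger_gap"],1),"F",s["force"].round(1),"q",s["qpos"].round(2))
    print("travel",(R0.T@(np.array([x,y,z])-s["position"])/25).round(2),"turn",(np.degrees(best)/8).round(2))
    # jaw angle sense: j6 = j1 - jaw
E
python3 -c "
from h import *
plan(476,453.5,110,83)"
```

```text
t 0.35 pos [166.5 602.2 231.1] jaw 74.5 gap 85.6 F [ 0.  -1.1 -0.5] q [ 1.12  0.53  1.43 -0.    1.18 -0.18]
travel [-13.52  -2.43   4.84] turn [-0.   -0.   -1.06]
```

Request:
servo_tool:
  motion:
    - {"travel":[-2.5,-0.45,0.9],"turn":[0,0,-0.2],"fingers":60}
    - {"travel":[-5,-0.9,1.8],"turn":[0,0,-0.4],"fingers":60}
    - {"travel":[-7.5,-1.35,2.7],"turn":[0,0,-0.6],"fingers":60}
    - {"travel":[-10,-1.8,3.6],"turn":[0,0,-0.8],"fingers":60}
    - {"travel":[-12.5,-2.25,4.5],"turn":[0,0,-1.0],"fingers":60}
    - {"travel":[-13.52,-2.43,4.84],"turn":[0,0,-1.06],"fingers":60}
    - {"travel":[-13.52,-2.43,4.84],"turn":[0,0,-1.06],"fingers":60}
    - {"travel":[-13.52,-2.43,4.84],"turn":[0,0,-1.06],"fingers":60}
    - {"travel":[-13.52,-2.43,4.84],"turn":[0,0,-1.06],"fingers":60}
    - {"travel":[-13.52,-2.43,4.84],"turn":[0,0,-1.06],"fingers":60}
  newtons: 40

```text
clock: 1.6
position: [475.0, 454.5, 110.8]
tcp_rot: [0.06, 0.998, 0.0, 0.0]
force: [-0.3, -0.6, 1.0]
finger_gap: 59.8
```

```bash
python3 -c "
from h import *
plan(476,453.5,6,83)
d=vision.get_image('wrist'); im=d['color'].copy()
for p in [(476,453.5,20),(533,447,10),(419,460,10)]:
    u,v=proj(d,p,True); cv2.circle(im,(int(u),int(v)),4,(0,0,255),1)
cv2.imwrite('pics/w1.png',im)"
```

```text
t 1.6 pos [475.  454.5 110.8] jaw 83.1 gap 59.8 F [-0.3 -0.6  1. ] q [ 0.59  0.71  1.44 -0.    0.98 -0.86]
travel [-0.05 -0.04  4.19] turn [0.   0.   0.02]
```

View pics/w1.png

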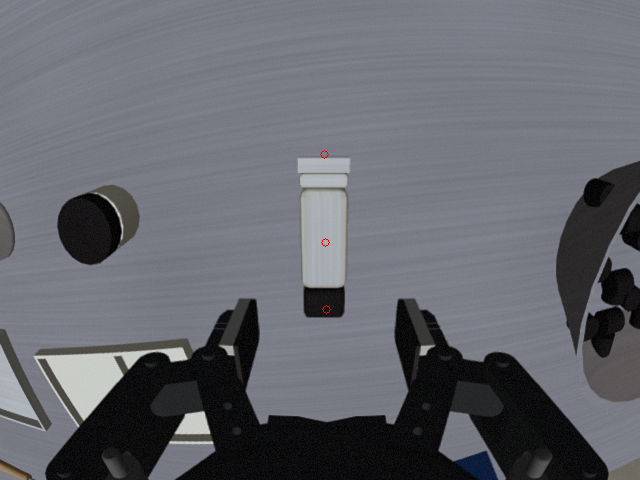

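The wrist view shows the long tube (rows 157–317, columns 297–350) centred between the fingers. The predicted marks lie on it, so I descend and grip.

Request:
servo_tool:
  motion:
    - {"travel":[-0.05,-0.04,1.5],"turn":[0,0,0],"fingers":60}
    - {"travel":[-0.05,-0.04,3],"turn":[0,0,0],"fingers":60}
    - {"travel":[-0.05,-0.04,4.2],"turn":[0,0,0],"fingers":60}
    - {"travel":[-0.05,-0.04,4.2],"turn":[0,0,0],"fingers":60}
    - {"travel":[-0.05,-0.04,4.2],"turn":[0,0,0],"fingers":25}
    - {"travel":[-0.05,-0.04,4.2],"turn":[0,0,0],"fingers":25}
    - {"travel":[-0.05,-0.04,4.2],"turn":[0,0,0],"fingers":25}
    - {"travel":[-0.05,-0.04,4.2],"turn":[0,0,0],"fingers":25}
    - {"travel":[-0.05,-0.04,4.2],"turn":[0,0,0],"fingers":25}
    - {"travel":[-0.05,-0.04,4.2],"turn":[0,0,0],"fingers":25}
  newtons: 40

```text
clock: 2.9
position: [477.4, 454.2, 7.7]
tcp_rot: [0.06, 0.998, 0.001, 0.002]
force: [-0.4, 0.6, 7.1]
finger_gap: 30.8
```

```bash
python3 -c "
from h import *
plan(616.2,21.5,110,85.2)"
```

```text
t 2.9 pos [477.4 454.2   7.7] jaw 83.1 gap 30.8 F [-0.4  0.6  7.1] q [ 0.59  0.86  1.48 -0.    0.8  -0.86]
travel [ -7.6  -16.51  -4.11] turn [ 0.02  0.02 -0.26]
```

Request:
servo_tool:
  motion:
    - {"travel":[0,0,-1.5],"turn":[0,0,0],"fingers":25}
    - {"travel":[0,0,-3.2],"turn":[0,0,0],"fingers":25}
    - {"travel":[-0.9,-2.0,-4.11],"turn":[0,0,0],"fingers":25}
    - {"travel":[-1.85,-4.0,-4.11],"turn":[0,0,-0.1],"fingers":25}
    - {"travel":[-2.75,-6,-4.11],"turn":[0,0,-0.1],"fingers":25}
    - {"travel":[-3.7,-8,-4.11],"turn":[0,0,-0.2],"fingers":25}
    - {"travel":[-4.6,-10,-4.11],"turn":[0,0,-0.2],"fingers":25}
    - {"travel":[-5.5,-12,-4.11],"turn":[0,0,-0.26],"fingers":25}
    - {"travel":[-6.5,-14.1,-4.11],"turn":[0,0,-0.26],"fingers":25}
    - {"travel":[-7.4,-16,-4.11],"turn":[0,0,-0.26],"fingers":25}

```text
clock: 4.15
position: [613.2, 32.6, 110.2]
tcp_rot: [0.042, 0.999, 0.001, 0.002]
force: [-0.3, 0.2, -1.0]
finger_gap: 31.0
```

```bash
python3 -c "
from h import *
plan(616.2,21.5,40,85.2)
d=vision.get_image('wrist'); im=d['color'].copy()
cv2.imwrite('pics/w2.png',im)"
```

```text
t 4.15 pos [613.2  32.6 110.2] jaw 85.2 gap 31.0 F [-0.3  0.2 -1. ] q [-0.13  0.67  1.56  0.    0.91 -1.62]
travel [-0.15 -0.44  2.81] turn [ 0.02  0.02 -0.  ]
```

View pics/w2.png

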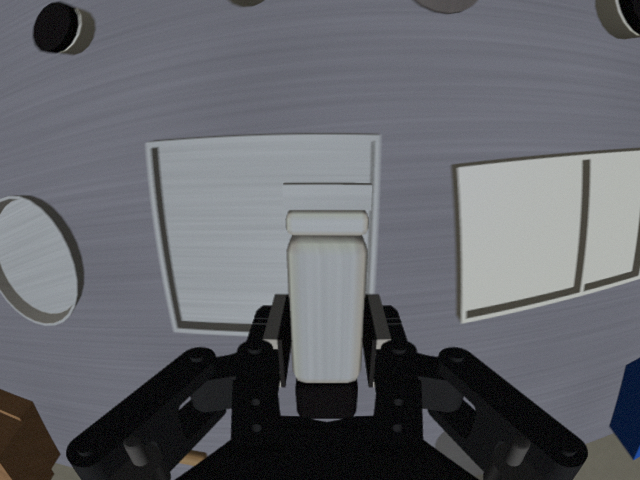

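Request:
servo_tool:
  motion:
    - {"travel":[-0.15,-0.44,0],"turn":[0,0,0],"fingers":25}
    - {"travel":[-0.15,-0.44,1],"turn":[0,0,0],"fingers":25}
    - {"travel":[-0.15,-0.44,2],"turn":[0,0,0],"fingers":25}
    - {"travel":[-0.15,-0.44,2.8],"turn":[0,0,0],"fingers":25}
    - {"travel":[-0.15,-0.44,3.3],"turn":[0,0,0],"fingers":25}
    - {"travel":[-0.15,-0.44,3.7],"turn":[0,0,0],"fingers":25}
    - {"travel":[-0.15,-0.44,3.8],"turn":[0,0,0],"fingers":25}
    - {"travel":[-0.15,-0.44,3.85],"turn":[0,0,0],"fingers":25}
    - {"travel":[-0.15,-0.44,3.85],"turn":[0,0,0],"fingers":25}
    - {"travel":[-0.15,-0.44,3.85],"turn":[0,0,0],"fingers":25}

```text
clock: 5.45
position: [620.9, 14.2, 14.9]
tcp_rot: [0.044, 0.999, -0.001, 0.005]
force: [0.1, -0.7, -0.4]
finger_gap: 30.9
```

```bash
python3 -c "
from h import *
plan(616.2,21.5,11.5,85.2)
d=vision.get_image('wrist'); im=d['color'].copy()
cv2.imwrite('pics/w3.png',im)"
```

```text
t 5.45 pos [620.9  14.2  14.9] jaw 85.0 gap 30.9 F [ 0.1 -0.7 -0.4] q [-0.16  0.81  1.59 -0.    0.73 -1.64]
travel [0.21 0.28 0.13] turn [-0.01  0.07 -0.03]
```

View pics/w3.png

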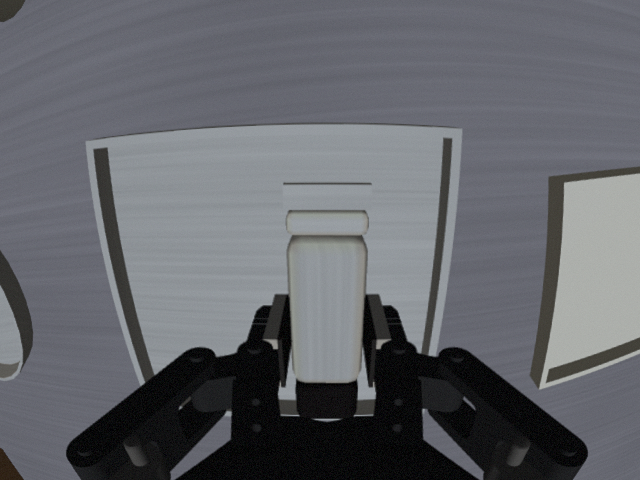

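The tube is held level in the tray, but the arm was still moving when I took that reading, so it sits about 7 mm off. I'll take a fresh reading and correct it.

```bash
python3 -c "
from h import *
plan(616.2,21.5,12.0,85.2)"
```

```text
t 5.5 pos [620.8  14.2  14.8] jaw 85.0 gap 31.2 F [-0.2 -0.1 -0.9] q [-0.16  0.81  1.59 -0.    0.73 -1.64]
travel [0.21 0.28 0.11] turn [-0.01  0.07 -0.03]
```

Request:
servo_tool:
  motion:
    - {"travel":[0.21,0.28,-0.1],"turn":[0,0.07,0],"fingers":25}
    - {"travel":[0.21,0.28,-0.1],"turn":[0,0.07,0],"fingers":25}
    - {"travel":[0.21,0.28,0],"turn":[0,0.07,0],"fingers":25}
    - {"travel":[0.21,0.28,0.05],"turn":[0,0.07,0],"fingers":25}
    - {"travel":[0.21,0.28,0.1],"turn":[0,0.07,0],"fingers":25}
    - {"travel":[0.21,0.28,0.13],"turn":[0,0.07,0],"fingers":25}
    - {"travel":[0.21,0.28,0.16],"turn":[0,0.07,0],"fingers":25}
    - {"travel":[0.21,0.28,0.16],"turn":[0,0.07,0],"fingers":25}
    - {"travel":[0.21,0.28,0.16],"turn":[0,0.07,0],"fingers":25}
    - {"travel":[0.21,0.28,0.16],"turn":[0,0.07,0],"fingers":25}

```text
clock: 6.75
position: [616.1, 21.5, 11.7]
tcp_rot: [0.044, 0.999, -0.001, -0.0]
force: [-1.9, -0.5, 6.3]
finger_gap: 30.9
```

Request:
servo_tool:
  motion:
    - {"travel":[0,0,0],"turn":[0,0,0],"fingers":45}
    - {"travel":[0,0,0],"turn":[0,0,0],"fingers":45}
    - {"travel":[0,0,0],"turn":[0,0,0],"fingers":45}
    - {"travel":[0,0,-0.5],"turn":[0,0,0],"fingers":45}
    - {"travel":[0,0,-1.5],"turn":[0,0,0],"fingers":45}
    - {"travel":[0,0,-3.0],"turn":[0,0,0],"fingers":45}
    - {"travel":[0,0,-4.5],"turn":[0,0,0],"fingers":45}
    - {"travel":[0,0,-5.0],"turn":[0,0,0],"fingers":45}
    - {"travel":[0,0,-5.0],"turn":[0,0,0],"fingers":45}
    - {"travel":[0,0,-5.0],"turn":[0,0,0],"fingers":45}

```text
clock: 8.0
position: [615.0, 21.9, 135.3]
tcp_rot: [0.044, 0.999, -0.001, -0.002]
force: [-0.1, 0.7, -0.5]
finger_gap: 45.1
```

```bash
python3 -c "
from h import *
d=vision.get_image('wrist'); im=d['color'].copy()
cv2.imwrite('pics/w4.png',im)
plan(504.5,-453,110,-81)"
```

```text
t 8.05 pos [614.9  21.9 135.1] jaw 85.0 gap 45.0 F [ 0.1  0.8 -0.4] q [-0.14  0.63  1.54 -0.    0.97 -1.63]
travel [  2.73 -19.31   1.05] turn [-0.01 -0.03 -1.75]
```

View pics/w4.png

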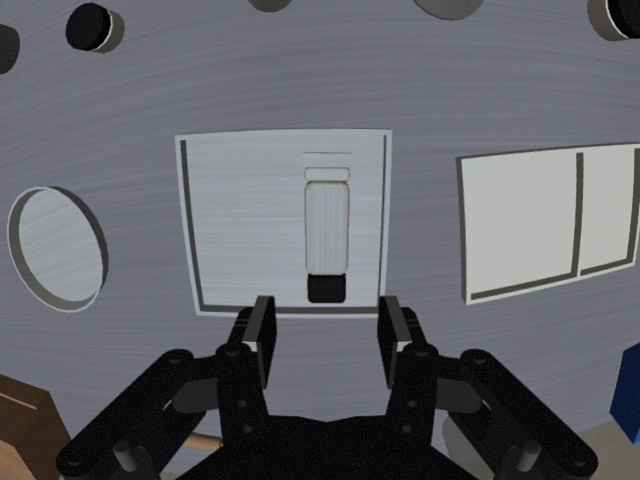

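The long tube lies flat in the tray (columns 303–351, rows 150–303), clear of the walls. Next is the short tube.

Request:
servo_tool:
  motion:
    - {"travel":[0.3,-2.2,0],"turn":[0,0,-0.2],"fingers":55}
    - {"travel":[0.6,-4.4,0],"turn":[0,0,-0.4],"fingers":55}
    - {"travel":[0.9,-6.6,0.2],"turn":[0,0,-0.6],"fingers":55}
    - {"travel":[1.25,-8.8,0.4],"turn":[0,0,-0.8],"fingers":55}
    - {"travel":[1.55,-11,0.6],"turn":[0,0,-1.0],"fingers":55}
    - {"travel":[1.85,-13.2,0.8],"turn":[0,0,-1.2],"fingers":55}
    - {"travel":[2.2,-15.4,1.0],"turn":[0,0,-1.4],"fingers":55}
    - {"travel":[2.5,-17.6,1.05],"turn":[0,0,-1.6],"fingers":55}
    - {"travel":[2.73,-19.31,1.05],"turn":[0,0,-1.75],"fingers":55}
    - {"travel":[2.73,-19.31,1.05],"turn":[0,0,-1.75],"fingers":55}

```text
clock: 9.3
position: [502.8, -456.6, 108.2]
tcp_rot: [-0.076, 0.997, -0.001, -0.002]
force: [-0.1, -0.4, -0.4]
finger_gap: 54.7
```

```bash
python3 -c "
from h import *
vision.get_image('wrist');vision.get_image('wrist')
d=vision.get_image('wrist'); im=d['color'].copy()
a=np.radians(9.1);c=np.array([504.5,-453]);v=np.array([np.cos(a),np.sin(a)])
for p in [(*c,18),(*(c+42*v),9),(*(c-42*v),9)]:
    u,w=proj(d,p,True); cv2.circle(im,(int(u),int(w)),4,(0,0,255),1)
cv2.imwrite('pics/w5.png',im)
plan(504.5,-453,6.0,-81)"
```

```text
t 9.45 pos [ 503.9 -451.4  108.5] jaw 99.0 gap 54.9 F [0.1 0.3 0.1] q [-0.89  0.74  1.39 -0.    1.02 -2.62]
travel [-0.04 -0.08  4.1 ] turn [ 0.02 -0.04 -0.  ]
```

View pics/w5.png

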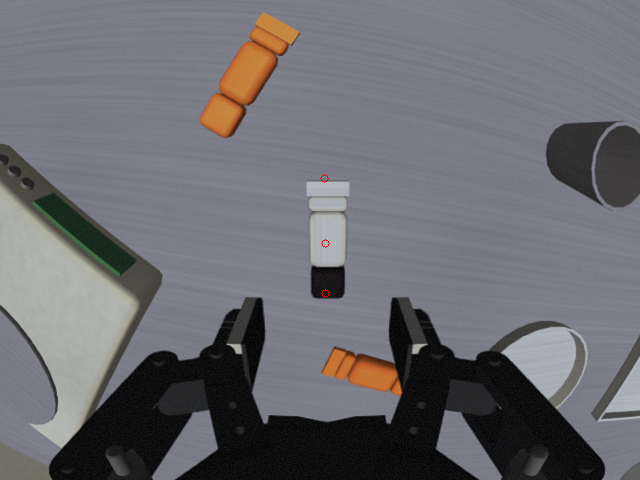

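The short tube (rows 181–298, columns 306–350) sits between the fingers and its marks match. The orange look-alikes are clear of the fingers.

Request:
servo_tool:
  motion:
    - {"travel":[-0.1,-0.08,1.5],"turn":[0,0,0],"fingers":55}
    - {"travel":[-0.1,-0.08,3],"turn":[0,0,0],"fingers":55}
    - {"travel":[-0.1,-0.08,4.05],"turn":[0,0,0],"fingers":55}
    - {"travel":[-0.1,-0.08,4.1],"turn":[0,0,0],"fingers":55}
    - {"travel":[-0.1,-0.08,4.1],"turn":[0,0,0],"fingers":55}
    - {"travel":[-0.1,-0.08,4.1],"turn":[0,0,0],"fingers":20}
    - {"travel":[-0.1,-0.08,4.1],"turn":[0,0,0],"fingers":20}
    - {"travel":[-0.1,-0.08,4.1],"turn":[0,0,0],"fingers":20}
    - {"travel":[-0.1,-0.08,4.1],"turn":[0,0,0],"fingers":20}
    - {"travel":[-0.1,-0.08,4.1],"turn":[0,0,0],"fingers":20}

```text
clock: 10.7
position: [507.0, -453.7, 7.7]
tcp_rot: [-0.078, 0.997, -0.0, -0.002]
force: [0.7, 1.6, 6.6]
finger_gap: 24.5
```

```bash
python3 -c "
from h import *
plan(610.6,-44.3,110,85.2)"
```

```text
t 10.7 pos [ 507.  -453.7    7.7] jaw 99.0 gap 24.5 F [0.7 1.6 6.6] q [-0.89  0.88  1.41 -0.    0.85 -2.62]
travel [-6.63 15.53 -4.11] turn [-0.   -0.02  1.72]
```

Request:
servo_tool:
  motion:
    - {"travel":[0,0,-1.5],"turn":[0,0,0],"fingers":20}
    - {"travel":[0,0,-3.2],"turn":[0,0,0],"fingers":20}
    - {"travel":[-0.9,2.15,-4.11],"turn":[0,0,0.2],"fingers":20}
    - {"travel":[-1.85,4.3,-4.11],"turn":[0,0,0.45],"fingers":20}
    - {"travel":[-2.75,6.5,-4.11],"turn":[0,0,0.7],"fingers":20}
    - {"travel":[-3.7,8.7,-4.11],"turn":[0,0,0.95],"fingers":20}
    - {"travel":[-4.65,10.9,-4.11],"turn":[0,0,1.2],"fingers":20}
    - {"travel":[-5.6,13.1,-4.11],"turn":[0,0,1.45],"fingers":20}
    - {"travel":[-6.63,15.53,-4.11],"turn":[0,0,1.72],"fingers":20}
    - {"travel":[-6.63,15.53,-4.11],"turn":[0,0,1.72],"fingers":20}

```text
clock: 11.95
position: [610.7, -39.8, 109.9]
tcp_rot: [0.039, 0.999, 0.0, -0.002]
force: [0.2, -0.8, -0.4]
finger_gap: 24.8
```

```bash
python3 -c "
from h import *
vision.get_image('wrist');vision.get_image('wrist');vision.get_image('wrist');
d=vision.get_image('wrist'); im=d['color'].copy()
cv2.imwrite('pics/w6.png',im)
plan(610.6,-44.3,12.0,85.2)"
```

```text
t 12.15 pos [610.4 -45.5 109.9] jaw 85.1 gap 24.6 F [ 0.6 -0.6 -1. ] q [-0.26  0.67  1.56 -0.    0.92 -1.74]
travel [-0.02  0.06  3.91] turn [-0.01 -0.02 -0.01]
```

View pics/w6.png

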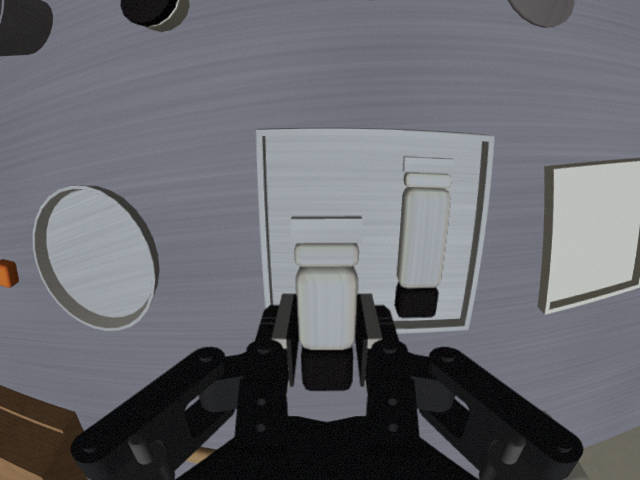

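The short tube is held level over the free half of the tray, with the long tube clear to its right.

Request:
servo_tool:
  motion:
    - {"travel":[-0.02,0.06,1.2],"turn":[0,0,0],"fingers":20}
    - {"travel":[-0.02,0.06,2.4],"turn":[0,0,0],"fingers":20}
    - {"travel":[-0.02,0.06,3.3],"turn":[0,0,0],"fingers":20}
    - {"travel":[-0.02,0.06,3.6],"turn":[0,0,0],"fingers":20}
    - {"travel":[-0.02,0.06,3.75],"turn":[0,0,0],"fingers":20}
    - {"travel":[-0.02,0.06,3.85],"turn":[0,0,0],"fingers":20}
    - {"travel":[-0.02,0.06,3.9],"turn":[0,0,0],"fingers":20}
    - {"travel":[-0.02,0.06,3.93],"turn":[0,0,0],"fingers":20}
    - {"travel":[-0.02,0.06,3.95],"turn":[0,0,0],"fingers":20}
    - {"travel":[-0.02,0.06,3.95],"turn":[0,0,0],"fingers":20}

```text
clock: 13.4
position: [611.0, -44.2, 11.7]
tcp_rot: [0.042, 0.999, -0.001, -0.001]
force: [-0.4, 0.7, 4.0]
finger_gap: 25.1
```

Request:
servo_tool:
  motion:
    - {"travel":[0,0,0],"turn":[0,0,0],"fingers":40}
    - {"travel":[0,0,0],"turn":[0,0,0],"fingers":40}
    - {"travel":[0,0,0],"turn":[0,0,0],"fingers":40}
    - {"travel":[0,0,-0.5],"turn":[0,0,0],"fingers":40}
    - {"travel":[0,0,-1.5],"turn":[0,0,0],"fingers":40}
    - {"travel":[0,0,-3.0],"turn":[0,0,0],"fingers":40}
    - {"travel":[0,0,-4.5],"turn":[0,0,0],"fingers":70}
    - {"travel":[0,0,-5.0],"turn":[0,0,0],"fingers":75}
    - {"travel":[0,0,-5.0],"turn":[0,0,0],"fingers":75}
    - {"travel":[0,0,-5.0],"turn":[0,0,0],"fingers":75}

```text
clock: 14.65
position: [610.2, -43.7, 135.4]
tcp_rot: [0.042, 0.999, -0.0, -0.003]
force: [0.3, -0.2, -0.7]
finger_gap: 75.1
```

```bash
python3 -c "
from h import *
d=vision.get_image('wrist'); im=d['color'].copy()
cv2.imwrite('pics/w7.png',im)
plan(439,289,130,4)"
```

```text
t 14.7 pos [610.2 -43.7 135.1] jaw 85.2 gap 75.1 F [ 0.5 -0.1 -0.5] q [-0.25  0.63  1.55 -0.    0.97 -1.74]
travel [ 7.95 12.68  0.24] turn [-0.04 -0.03 10.14]
```

View pics/w7.png

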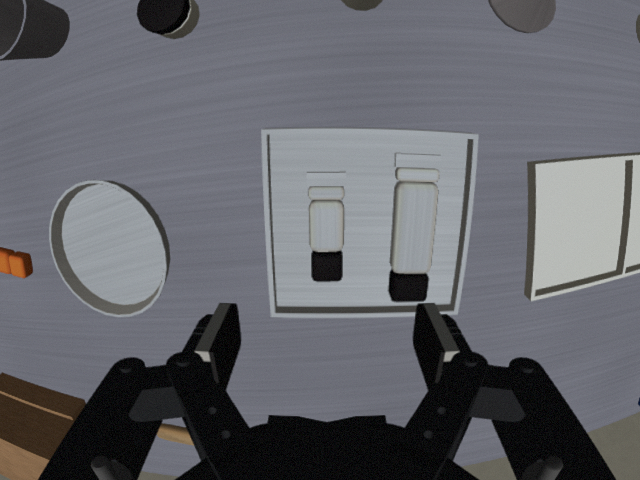

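Both tubes lie flat and apart in the tray: the short one at (327,228), the long one at (415,225). Next is the big jar.

Request:
servo_tool:
  motion:
    - {"travel":[1.0,1.6,0],"turn":[0,0,1.25],"fingers":75}
    - {"travel":[2.0,3.2,0],"turn":[0,0,2.5],"fingers":75}
    - {"travel":[3.0,4.8,0],"turn":[0,0,3.75],"fingers":75}
    - {"travel":[4.0,6.4,0],"turn":[0,0,5.0],"fingers":75}
    - {"travel":[5.0,8.0,0.1],"turn":[0,0,6.25],"fingers":75}
    - {"travel":[6.0,9.6,0.2],"turn":[0,0,7.5],"fingers":75}
    - {"travel":[7.0,11.2,0.24],"turn":[0,0,8.75],"fingers":75}
    - {"travel":[7.95,12.68,0.24],"turn":[0,0,10.14],"fingers":75}
    - {"travel":[7.95,12.68,0.24],"turn":[0,0,10.14],"fingers":75}
    - {"travel":[7.95,12.68,0.24],"turn":[0,0,10.14],"fingers":75}

```text
clock: 15.95
position: [438.7, 288.6, 129.2]
tcp_rot: [0.681, 0.732, -0.003, -0.002]
force: [0.1, 0.2, 0.2]
finger_gap: 74.8
```

```bash
python3 -c "
from h import *
vision.get_image('wrist');vision.get_image('wrist')
d=vision.get_image('wrist'); im=d['color'].copy()
for a in np.arange(0,6.28,.4):
  for z,r in ((46,24),(0,25)):
    u,w=proj(d,(439+r*np.cos(a),289+r*np.sin(a),z),True); cv2.circle(im,(int(u),int(w)),2,(0,0,255),-1)
cv2.imwrite('pics/w8.png',im)
plan(439,289,10,4)"
```

```text
t 16.1 pos [439.5 287.9 129.7] jaw 4.0 gap 75.1 F [ 0.1 -0.7 -0.3] q [0.37 0.55 1.77 0.   0.83 0.3 ]
travel [0.04 0.01 4.79] turn [-0.05  0.   -0.  ]
```

View pics/w8.png

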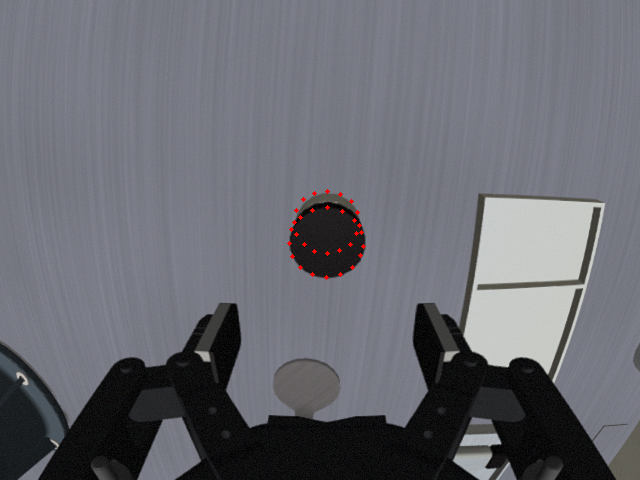

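The predicted circles lie on the big jar's lid and base, centred at (327,240). I descend and grip.

Request:
servo_tool:
  motion:
    - {"travel":[0.04,0.01,1.6],"turn":[0,0,0],"fingers":75}
    - {"travel":[0.04,0.01,3.2],"turn":[0,0,0],"fingers":75}
    - {"travel":[0.04,0.01,4.6],"turn":[0,0,0],"fingers":75}
    - {"travel":[0.04,0.01,4.8],"turn":[0,0,0],"fingers":75}
    - {"travel":[0.04,0.01,4.8],"turn":[0,0,0],"fingers":75}
    - {"travel":[0.04,0.01,4.8],"turn":[0,0,0],"fingers":42}
    - {"travel":[0.04,0.01,4.8],"turn":[0,0,0],"fingers":42}
    - {"travel":[0.04,0.01,4.8],"turn":[0,0,0],"fingers":42}
    - {"travel":[0.04,0.01,4.8],"turn":[0,0,0],"fingers":42}
    - {"travel":[0.04,0.01,4.8],"turn":[0,0,0],"fingers":42}

```text
clock: 17.35
position: [440.0, 289.2, 11.3]
tcp_rot: [0.682, 0.731, -0.001, -0.001]
force: [1.1, -0.7, 6.9]
finger_gap: 49.0
```

```bash
python3 -c "
from h import *
plan(626.9,190.1,110,4)"
```

```text
t 17.35 pos [440.  289.2  11.3] jaw 4.0 gap 49.0 F [ 1.1 -0.7  6.9] q [0.37 0.76 1.82 0.   0.56 0.3 ]
travel [-4.47  7.17 -3.98] turn [-0.03 -0.   -0.  ]
```

Gripped at 49 mm.

Request:
servo_tool:
  motion:
    - {"travel":[0,0,-1.3],"turn":[0,0,0],"fingers":42}
    - {"travel":[0,0,-2.8],"turn":[0,0,0],"fingers":42}
    - {"travel":[-0.7,1.1,-3.8],"turn":[0,0,0],"fingers":42}
    - {"travel":[-1.7,2.7,-3.98],"turn":[0,0,0],"fingers":42}
    - {"travel":[-2.7,4.3,-3.98],"turn":[0,0,0],"fingers":42}
    - {"travel":[-3.6,5.8,-3.98],"turn":[0,0,0],"fingers":42}
    - {"travel":[-4.2,6.8,-3.98],"turn":[0,0,0],"fingers":42}
    - {"travel":[-4.47,7.17,-3.98],"turn":[0,0,0],"fingers":42}
    - {"travel":[-4.47,7.17,-3.98],"turn":[0,0,0],"fingers":42}
    - {"travel":[-4.47,7.17,-3.98],"turn":[0,0,0],"fingers":42}

```text
clock: 18.6
position: [625.1, 190.9, 109.9]
tcp_rot: [0.682, 0.732, -0.002, -0.002]
force: [-0.3, -0.7, -1.0]
finger_gap: 48.8
```

```bash
python3 -c "
from h import *
vision.get_image('wrist')
d=vision.get_image('wrist'); im=d['color'].copy()
cv2.imwrite('pics/w9.png',im)
plan(626.9,190.1,14.3,4)"
```

```text
t 18.7 pos [625.5 191.  110.1] jaw 4.1 gap 49.0 F [ 0.2 -0.   0.1] q [0.13 0.71 1.45 0.   0.99 0.05]
travel [-0.04  0.07  3.83] turn [-0.04 -0.    0.01]
```

View pics/w9.png

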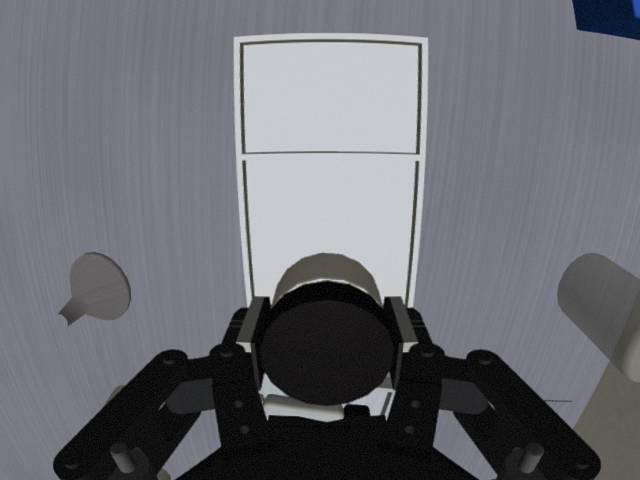

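The big jar is upright in the grip over the wide bay, and the cross wall is ahead at row 153. I lower it.

Request:
servo_tool:
  motion:
    - {"travel":[-0.04,0.07,1.2],"turn":[0,0,0],"fingers":42}
    - {"travel":[-0.04,0.07,2.4],"turn":[0,0,0],"fingers":42}
    - {"travel":[-0.04,0.07,3.2],"turn":[0,0,0],"fingers":42}
    - {"travel":[-0.04,0.07,3.5],"turn":[0,0,0],"fingers":42}
    - {"travel":[-0.04,0.07,3.65],"turn":[0,0,0],"fingers":42}
    - {"travel":[-0.04,0.07,3.75],"turn":[0,0,0],"fingers":42}
    - {"travel":[-0.04,0.07,3.8],"turn":[0,0,0],"fingers":42}
    - {"travel":[-0.04,0.07,3.84],"turn":[0,0,0],"fingers":42}
    - {"travel":[-0.04,0.07,3.86],"turn":[0,0,0],"fingers":42}
    - {"travel":[-0.04,0.07,3.86],"turn":[0,0,0],"fingers":42}

```text
clock: 19.95
position: [627.2, 190.1, 14.4]
tcp_rot: [0.682, 0.732, -0.001, -0.002]
force: [-0.4, 0.2, 4.1]
finger_gap: 48.9
```

Request:
servo_tool:
  motion:
    - {"travel":[0,0,0],"turn":[0,0,0],"fingers":64}
    - {"travel":[0,0,0],"turn":[0,0,0],"fingers":64}
    - {"travel":[0,0,0],"turn":[0,0,0],"fingers":64}
    - {"travel":[0,0,-0.5],"turn":[0,0,0],"fingers":64}
    - {"travel":[0,0,-1.5],"turn":[0,0,0],"fingers":64}
    - {"travel":[0,0,-3.0],"turn":[0,0,0],"fingers":64}
    - {"travel":[0,0,-4.5],"turn":[0,0,0],"fingers":64}
    - {"travel":[0,0,-5.0],"turn":[0,0,0],"fingers":64}
    - {"travel":[0,0,-5.0],"turn":[0,0,0],"fingers":64}
    - {"travel":[0,0,-5.0],"turn":[0,0,0],"fingers":64}

```text
clock: 21.2
position: [626.4, 189.9, 137.7]
tcp_rot: [0.682, 0.732, -0.003, -0.003]
force: [0.4, 0.1, -0.3]
finger_gap: 63.7
```

```bash
python3 -c "
from h import *
d=vision.get_image('wrist'); im=d['color'].copy()
cv2.imwrite('pics/w10.png',im)
plan(432.7,-143.5,130,4)"
```

```text
t 21.25 pos [626.4 189.9 137.5] jaw 4.0 gap 64.1 F [ 0.4 -0.6 -0. ] q [0.12 0.68 1.43 0.   1.04 0.05]
travel [-12.76  -8.67   0.36] turn [-0.05 -0.    0.01]
```

View pics/w10.png

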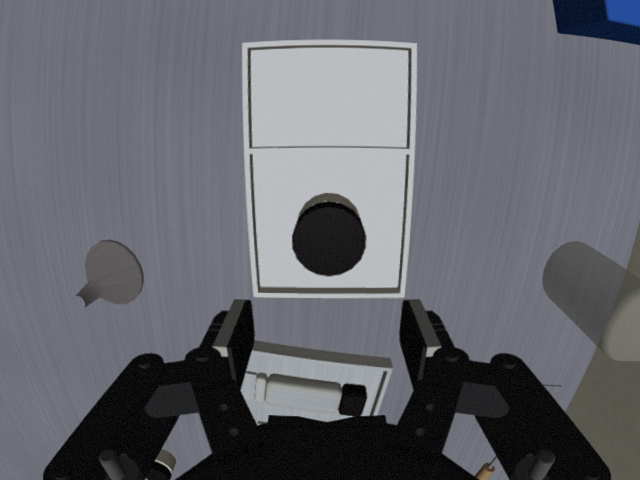

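The big jar stands upright in the wide bay, centred at (328,240). Next is the small jar.

Request:
servo_tool:
  motion:
    - {"travel":[-1.7,-1.15,0],"turn":[0,0,0],"fingers":64}
    - {"travel":[-3.4,-2.3,0],"turn":[0,0,0],"fingers":64}
    - {"travel":[-5.1,-3.45,0],"turn":[0,0,0],"fingers":64}
    - {"travel":[-6.8,-4.6,0.1],"turn":[0,0,0],"fingers":64}
    - {"travel":[-8.5,-5.8,0.2],"turn":[0,0,0],"fingers":64}
    - {"travel":[-10.2,-6.95,0.3],"turn":[0,0,0],"fingers":64}
    - {"travel":[-11.9,-8.1,0.36],"turn":[0,0,0],"fingers":64}
    - {"travel":[-12.76,-8.67,0.36],"turn":[0,0,0],"fingers":64}
    - {"travel":[-12.76,-8.67,0.36],"turn":[0,0,0],"fingers":64}
    - {"travel":[-12.76,-8.67,0.36],"turn":[0,0,0],"fingers":64}

```text
clock: 22.5
position: [432.6, -143.0, 129.5]
tcp_rot: [0.682, 0.732, -0.003, -0.003]
force: [0.5, -0.1, -0.2]
finger_gap: 63.9
```

```bash
python3 -c "
from h import *
vision.get_image('wrist')
d=vision.get_image('wrist'); im=d['color'].copy()
for a in np.arange(0,6.28,.4):
  for z,r in ((36,18),(0,19)):
    u,w=proj(d,(432.7+r*np.cos(a),-143.5+r*np.sin(a),z),True); cv2.circle(im,(int(u),int(w)),2,(0,0,255),-1)
cv2.imwrite('pics/w11.png',im)
plan(432.7,-143.5,7,4)"
```

```text
t 22.6 pos [ 432.9 -142.6  129.7] jaw 4.1 gap 64.2 F [ 0.8 -0.   0.1] q [-0.56  0.48  1.94 -0.01  0.73 -0.63]
travel [-0.04  0.03  4.91] turn [-0.06 -0.01  0.02]
```

View pics/w11.png

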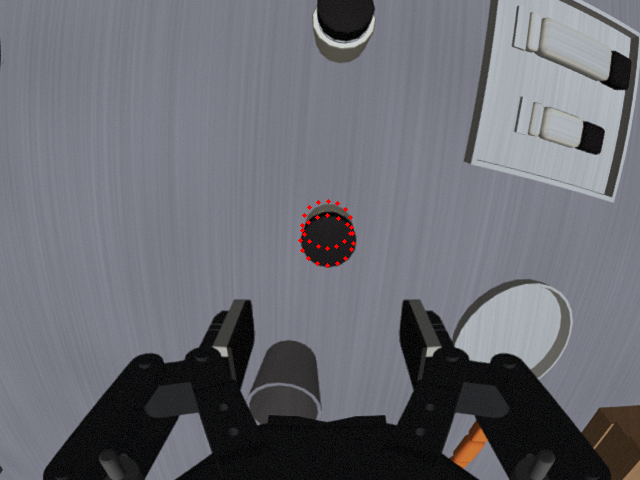

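The predicted circles fit the small jar at (328,238). The beaker is clear behind it. I grip.

Request:
servo_tool:
  motion:
    - {"travel":[-0.04,0.03,1.6],"turn":[0,0,0],"fingers":64}
    - {"travel":[-0.04,0.03,3.2],"turn":[0,0,0],"fingers":64}
    - {"travel":[-0.04,0.03,4.7],"turn":[0,0,0],"fingers":64}
    - {"travel":[-0.04,0.03,4.9],"turn":[0,0,0],"fingers":64}
    - {"travel":[-0.04,0.03,4.9],"turn":[0,0,0],"fingers":64}
    - {"travel":[-0.04,0.03,4.9],"turn":[0,0,0],"fingers":32}
    - {"travel":[-0.04,0.03,4.9],"turn":[0,0,0],"fingers":32}
    - {"travel":[-0.04,0.03,4.9],"turn":[0,0,0],"fingers":32}
    - {"travel":[-0.04,0.03,4.9],"turn":[0,0,0],"fingers":32}
    - {"travel":[-0.04,0.03,4.9],"turn":[0,0,0],"fingers":32}

```text
clock: 23.85
position: [433.6, -143.9, 8.7]
tcp_rot: [0.681, 0.732, -0.002, -0.002]
force: [0.8, 2.1, 7.6]
finger_gap: 36.6
```

```bash
python3 -c "
from h import *
plan(620.2,286.9,135,4)"
```

```text
t 23.85 pos [ 433.6 -143.9    8.7] jaw 4.1 gap 36.6 F [0.8 2.1 7.6] q [-0.56  0.74  2.   -0.01  0.41 -0.63]
travel [16.65  8.66 -5.11] turn [-0.04  0.01  0.02]
```

Request:
servo_tool:
  motion:
    - {"travel":[0,0,-1.5],"turn":[0,0,0],"fingers":32}
    - {"travel":[0,0,-3.3],"turn":[0,0,0],"fingers":32}
    - {"travel":[0.3,0.2,-4.9],"turn":[0,0,0],"fingers":32}
    - {"travel":[2.3,1.2,-5.11],"turn":[0,0,0],"fingers":32}
    - {"travel":[4.4,2.3,-5.11],"turn":[0,0,0],"fingers":32}
    - {"travel":[6.5,3.4,-5.11],"turn":[0,0,0],"fingers":32}
    - {"travel":[8.6,4.5,-5.11],"turn":[0,0,0],"fingers":32}
    - {"travel":[10.7,5.6,-5.11],"turn":[0,0,0],"fingers":32}
    - {"travel":[12.7,6.6,-5.11],"turn":[0,0,0],"fingers":32}
    - {"travel":[14.0,7.3,-5.11],"turn":[0,0,0],"fingers":32}

```text
clock: 25.1
position: [591.6, 221.1, 136.0]
tcp_rot: [0.68, 0.733, -0.002, -0.001]
force: [0.1, -0.7, -0.2]
finger_gap: 36.4
```

```bash
python3 -c "
from h import *
[vision.get_image('wrist') for _ in range(5)]
plan(620.2,286.9,110,4)"
```

```text
t 25.35 pos [590.2 218.  135.3] jaw 4.1 gap 36.7 F [-0.6 -0.7 -0.5] q [ 0.18  0.65  1.5  -0.    1.    0.1 ]
travel [2.66 1.4  1.  ] turn [-0.05  0.01  0.02]
```

Request:
servo_tool:
  motion:
    - {"travel":[1.3,0.7,0.5],"turn":[0,0,0],"fingers":32}
    - {"travel":[2.66,1.4,1.0],"turn":[0,0,0],"fingers":32}
    - {"travel":[2.66,1.4,1.0],"turn":[0,0,0],"fingers":32}
    - {"travel":[2.66,1.4,1.5],"turn":[0,0,0],"fingers":32}
    - {"travel":[2.66,1.4,2.3],"turn":[0,0,0],"fingers":32}
    - {"travel":[2.66,1.4,3.1],"turn":[0,0,0],"fingers":32}
    - {"travel":[2.66,1.4,3.7],"turn":[0,0,0],"fingers":32}
    - {"travel":[2.66,1.4,4.0],"turn":[0,0,0],"fingers":32}
    - {"travel":[2.66,1.4,4.0],"turn":[0,0,0],"fingers":32}
    - {"travel":[2.66,1.4,4.0],"turn":[0,0,0],"fingers":32}

```text
clock: 26.6
position: [620.3, 286.9, 35.6]
tcp_rot: [0.681, 0.732, -0.002, -0.001]
force: [0.8, -0.0, -0.4]
finger_gap: 36.7
```

```bash
python3 -c "
from h import *
vision.get_image('wrist')
d=vision.get_image('wrist'); im=d['color'].copy()
cv2.imwrite('pics/w12.png',im)
plan(620.2,286.9,11.7,4)"
```

```text
t 26.7 pos [620.3 286.9  35.9] jaw 4.1 gap 36.7 F [ 0.3  0.9 -0.3] q [ 0.27  0.84  1.4  -0.    0.91  0.2 ]
travel [0.   0.   0.97] turn [-0.03  0.01  0.02]
```

View pics/w12.png

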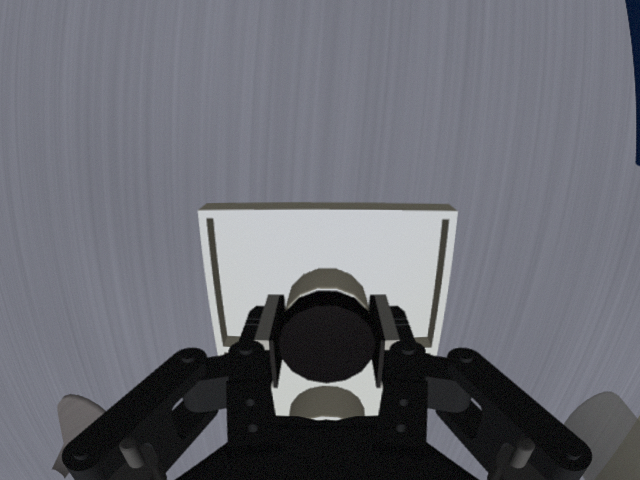

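The small jar is upright over the narrow bay, between the far wall (row 210) and the cross wall (row 345). I lower it.

Request:
servo_tool:
  motion:
    - {"travel":[0,0,0.4],"turn":[0,0,0],"fingers":32}
    - {"travel":[0,0,0.7],"turn":[0,0,0],"fingers":32}
    - {"travel":[0,0,0.85],"turn":[0,0,0],"fingers":32}
    - {"travel":[0,0,0.93],"turn":[0,0,0],"fingers":32}
    - {"travel":[0,0,0.97],"turn":[0,0,0],"fingers":32}
    - {"travel":[0,0,1.0],"turn":[0,0,0],"fingers":32}
    - {"travel":[0,0,1.0],"turn":[0,0,0],"fingers":32}
    - {"travel":[0,0,1.0],"turn":[0,0,0],"fingers":32}
    - {"travel":[0,0,1.0],"turn":[0,0,0],"fingers":32}
    - {"travel":[0,0,1.0],"turn":[0,0,0],"fingers":32}

```text
clock: 27.95
position: [620.0, 286.8, 11.8]
tcp_rot: [0.681, 0.732, -0.002, -0.001]
force: [-2.4, -1.9, 5.7]
finger_gap: 36.4
```

Request:
servo_tool:
  motion:
    - {"travel":[0,0,0],"turn":[0,0,0],"fingers":56}
    - {"travel":[0,0,0],"turn":[0,0,0],"fingers":56}
    - {"travel":[0,0,0],"turn":[0,0,0],"fingers":56}
    - {"travel":[0,0,-0.5],"turn":[0,0,0],"fingers":56}
    - {"travel":[0,0,-1.5],"turn":[0,0,0],"fingers":56}
    - {"travel":[0,0,-3.0],"turn":[0,0,0],"fingers":56}
    - {"travel":[0,0,-4.5],"turn":[0,0,0],"fingers":56}
    - {"travel":[0,0,-5.5],"turn":[0,0,0],"fingers":60}
    - {"travel":[0,0,-5.5],"turn":[0,0,0],"fingers":60}
    - {"travel":[0,0,-5.5],"turn":[0,0,0],"fingers":60}

```text
clock: 29.2
position: [620.0, 286.8, 148.6]
tcp_rot: [0.681, 0.732, -0.003, -0.002]
force: [0.1, 0.1, 0.1]
finger_gap: 59.7
```

```bash
python3 -c "
from h import *
d=vision.get_image('wrist'); im=d['color'].copy()
cv2.imwrite('pics/w13.png',im)
plan(432,-4,170,4)"
```

```text
t 29.25 pos [619.6 286.7 147.9] jaw 4.2 gap 60.0 F [-0.2  1.  -0.8] q [ 0.27  0.7   1.34 -0.    1.11  0.2 ]
travel [-11.06  -8.33  -0.8 ] turn [-0.06  0.01  0.02]
```

View pics/w13.png

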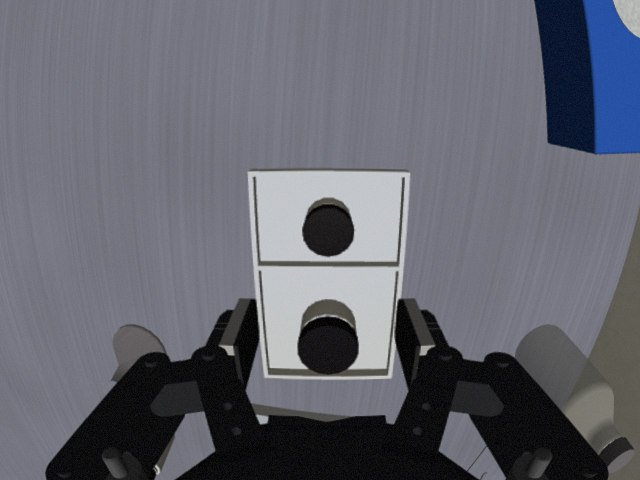

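Both jars stand upright, each in its own bay. Next is the bottle.

Request:
servo_tool:
  motion:
    - {"travel":[-1.5,-1.15,-0.5],"turn":[0,0,0],"fingers":64}
    - {"travel":[-3.1,-2.3,-0.8],"turn":[0,0,0],"fingers":64}
    - {"travel":[-4.7,-3.5,-0.8],"turn":[0,0,0],"fingers":64}
    - {"travel":[-6.3,-4.7,-0.8],"turn":[0,0,0],"fingers":64}
    - {"travel":[-7.9,-5.9,-0.8],"turn":[0,0,0],"fingers":64}
    - {"travel":[-9.5,-7.1,-0.8],"turn":[0,0,0],"fingers":64}
    - {"travel":[-11.06,-8.33,-0.8],"turn":[0,0,0],"fingers":64}
    - {"travel":[-11.06,-8.33,-0.8],"turn":[0,0,0],"fingers":64}
    - {"travel":[-11.06,-8.33,-0.8],"turn":[0,0,0],"fingers":64}
    - {"travel":[-11.06,-8.33,-0.8],"turn":[0,0,0],"fingers":64}

```text
clock: 30.5
position: [432.8, -3.4, 169.7]
tcp_rot: [0.68, 0.733, -0.003, -0.002]
force: [0.3, 1.1, 0.3]
finger_gap: 63.9
```

```bash
python3 -c "
from h import *
vision.get_image('wrist')
d=vision.get_image('wrist'); im=d['color'].copy()
for a in np.arange(0,6.28,.4):
  for z,r in ((88,14.5),(62,18),(0,18)):
    u,w=proj(d,(432+r*np.cos(a),-4+r*np.sin(a),z),True); cv2.circle(im,(int(u),int(w)),2,(0,0,255),-1)
cv2.imwrite('pics/w14.png',im)
plan(432,-4,24,4)"
```

```text
t 30.6 pos [432.7  -3.3 169.8] jaw 4.3 gap 64.2 F [ 0.5 -0.1  0. ] q [-0.26  0.38  1.96 -0.01  0.81 -0.33]
travel [-0.02  0.02  5.83] turn [-0.06  0.01  0.03]
```

View pics/w14.png

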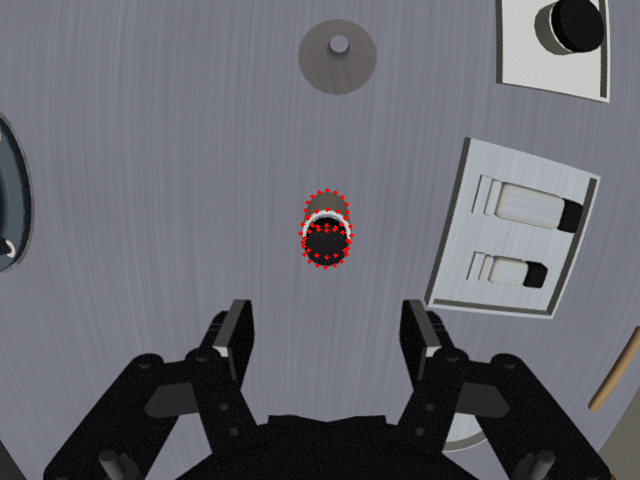

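The predicted circles fit the bottle at (326,235). I descend and grip its body.

Request:
servo_tool:
  motion:
    - {"travel":[-0.02,0.02,1.5],"turn":[0,0,0],"fingers":64}
    - {"travel":[-0.02,0.02,3.0],"turn":[0,0,0],"fingers":64}
    - {"travel":[-0.02,0.02,4.5],"turn":[0,0,0],"fingers":64}
    - {"travel":[-0.02,0.02,5.7],"turn":[0,0,0],"fingers":64}
    - {"travel":[-0.02,0.02,5.83],"turn":[0,0,0],"fingers":64}
    - {"travel":[-0.02,0.02,5.83],"turn":[0,0,0],"fingers":30}
    - {"travel":[-0.02,0.02,5.83],"turn":[0,0,0],"fingers":30}
    - {"travel":[-0.02,0.02,5.83],"turn":[0,0,0],"fingers":30}
    - {"travel":[-0.02,0.02,5.83],"turn":[0,0,0],"fingers":30}
    - {"travel":[-0.02,0.02,5.83],"turn":[0,0,0],"fingers":30}

```text
clock: 31.85
position: [432.8, -4.2, 25.0]
tcp_rot: [0.68, 0.733, -0.003, -0.001]
force: [-0.4, 1.4, 6.8]
finger_gap: 35.3
```

```bash
python3 -c "
from h import *
plan(611.5,-238,160,4)"
```

```text
t 31.85 pos [432.8  -4.2  25. ] jaw 4.2 gap 35.3 F [-0.4  1.4  6.8] q [-0.27  0.69  2.06 -0.01  0.4  -0.33]
travel [-9.87  6.41 -5.41] turn [-0.04  0.02  0.03]
```

Request:
servo_tool:
  motion:
    - {"travel":[0,0,-1.5],"turn":[0,0,0],"fingers":30}
    - {"travel":[0,0,-3.3],"turn":[0,0,0],"fingers":30}
    - {"travel":[-0.4,0.3,-4.9],"turn":[0,0,0],"fingers":30}
    - {"travel":[-2.0,1.3,-5.41],"turn":[0,0,0],"fingers":30}
    - {"travel":[-3.7,2.4,-5.41],"turn":[0,0,0],"fingers":30}
    - {"travel":[-5.4,3.5,-5.41],"turn":[0,0,0],"fingers":30}
    - {"travel":[-7.1,4.6,-5.41],"turn":[0,0,0],"fingers":30}
    - {"travel":[-8.6,5.6,-5.41],"turn":[0,0,0],"fingers":30}
    - {"travel":[-9.87,6.41,-5.41],"turn":[0,0,0],"fingers":30}
    - {"travel":[-9.87,6.41,-5.41],"turn":[0,0,0],"fingers":30}

```text
clock: 33.1
position: [612.8, -240.8, 159.6]
tcp_rot: [0.681, 0.732, -0.003, 0.0]
force: [-0.2, 0.4, -0.6]
finger_gap: 35.3
```

```bash
python3 -c "
from h import *
[vision.get_image('wrist') for _ in range(3)]
d=vision.get_image('wrist'); im=d['color'].copy()
for a in np.arange(0,6.28,.3):
    u,w=proj(d,(611.5+64*np.cos(a),-238+64*np.sin(a),18),True); cv2.circle(im,(int(u),int(w)),2,(0,0,255),-1)
cv2.imwrite('pics/w15.png',im)
plan(611.5,-238,29,4)"
```

```text
t 33.3 pos [ 610.3 -236.7  159.5] jaw 4.3 gap 34.8 F [ 0.3  0.5 -0.7] q [-0.54  0.65  1.41 -0.01  1.08 -0.61]
travel [-0.05  0.08  5.22] turn [-0.05  0.01  0.04]
```

View pics/w15.png

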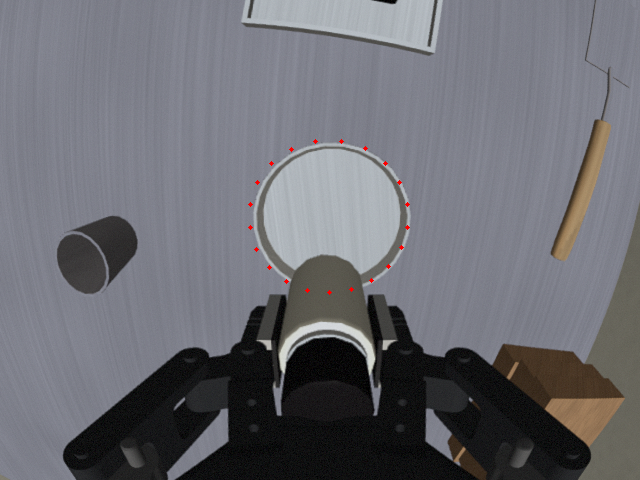

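The dish rim matches the prediction to about 2 px. The bottle hangs upright, and I lower it into the centre.

Request:
servo_tool:
  motion:
    - {"travel":[-0.08,0.13,1.4],"turn":[0,0,0],"fingers":30}
    - {"travel":[-0.08,0.13,2.8],"turn":[0,0,0],"fingers":30}
    - {"travel":[-0.08,0.13,4.0],"turn":[0,0,0],"fingers":30}
    - {"travel":[-0.08,0.13,4.7],"turn":[0,0,0],"fingers":30}
    - {"travel":[-0.08,0.13,5.0],"turn":[0,0,0],"fingers":30}
    - {"travel":[-0.08,0.13,5.1],"turn":[0,0,0],"fingers":30}
    - {"travel":[-0.08,0.13,5.18],"turn":[0,0,0],"fingers":30}
    - {"travel":[-0.08,0.13,5.22],"turn":[0,0,0],"fingers":30}
    - {"travel":[-0.08,0.13,5.25],"turn":[0,0,0],"fingers":30}
    - {"travel":[-0.08,0.13,5.25],"turn":[0,0,0],"fingers":30}

```text
clock: 34.55
position: [613.1, -238.9, 29.1]
tcp_rot: [0.68, 0.733, -0.003, -0.002]
force: [-1.0, -0.5, 3.6]
finger_gap: 35.1
```

Request:
servo_tool:
  motion:
    - {"travel":[0,0,0],"turn":[0,0,0],"fingers":60}
    - {"travel":[0,0,0],"turn":[0,0,0],"fingers":60}
    - {"travel":[0,0,0],"turn":[0,0,0],"fingers":60}
    - {"travel":[0,0,0],"turn":[0,0,0],"fingers":60}
    - {"travel":[0,0,-0.5],"turn":[0,0,0],"fingers":60}
    - {"travel":[0,0,-1.5],"turn":[0,0,0],"fingers":60}
    - {"travel":[0,0,-3.0],"turn":[0,0,0],"fingers":60}
    - {"travel":[0,0,-4.5],"turn":[0,0,0],"fingers":60}
    - {"travel":[0,0,-6.0],"turn":[0,0,0],"fingers":60}
    - {"travel":[0,0,-7.0],"turn":[0,0,0],"fingers":60}

```text
clock: 35.8
position: [615.0, -238.9, 207.4]
tcp_rot: [0.68, 0.733, -0.002, 0.0]
force: [-0.3, 0.1, 0.5]
finger_gap: 59.7
```

```bash
python3 -c "
from h import *
[vision.get_image('wrist') for _ in range(3)]
d=vision.get_image('wrist'); cv2.imwrite('pics/w16.png',d['color'])
d=vision.get_image('scene'); cv2.imwrite('pics/s16.png',cv2.resize(d['color'][130:420,200:520],None,fx=2,fy=2))
d=vision.get_image('top'); cv2.imwrite('pics/t16.png',cv2.resize(d['color'][170:320,110:510],None,fx=2,fy=2))
plan(500,-238,200,4)"
```

```text
t 36.1 pos [ 613.3 -238.   202.7] jaw 4.3 gap 60.2 F [0.  0.  0.1] q [-0.54  0.61  1.37 -0.01  1.18 -0.61]
travel [ 0.34 -4.52  0.15] turn [-0.06 -0.    0.03]
```

View pics/w16.png

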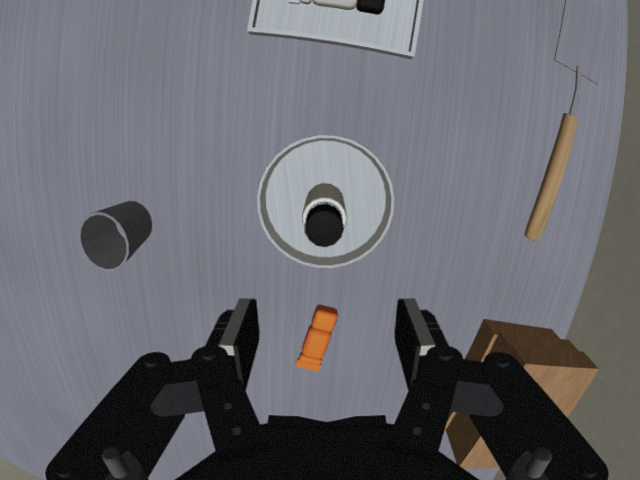

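View pics/s16.png

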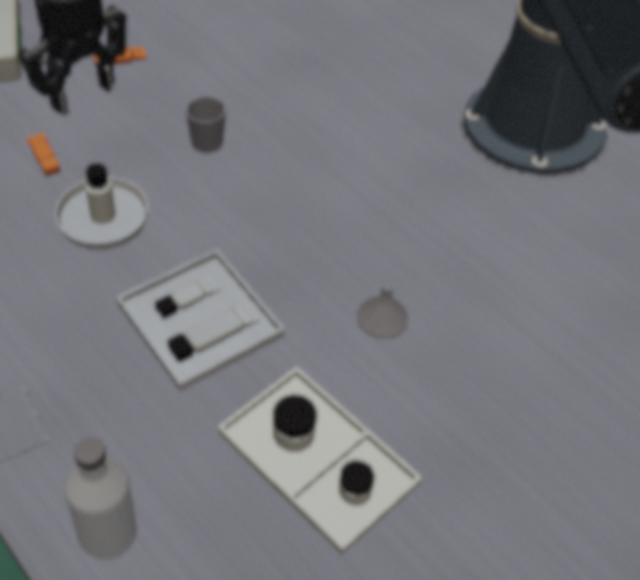

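View pics/t16.png

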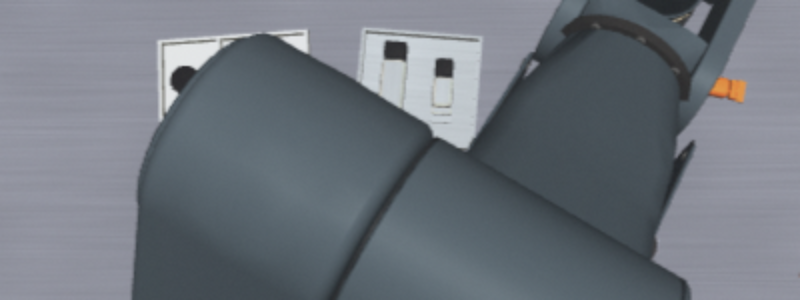

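All five products are in place and upright or flat as asked, the funnel and beaker look unmoved, and the gripper is clear. I hand in.

```bash
python3 -c "
from plant import order
print(order.hand_in())"
```

```text
the job is handed in; nothing more can be done
None
```

All five products are in their places, and I handed the job in at about 36 s on the robot clock. The hand-in reports no verdict.

- **Tubes:** both lie flat and side by side on the floor of the metal tray, long one first.
- **Jars:** the big jar stands upright in the wide bay and the small jar in the narrow bay.
- **Bottle:** it stands upright near the middle of the dish.

I lowered each one until the wrist felt light floor contact (about 4–6 N), then let go. One thing went off plan: the long tube first came down about 7 mm from its spot, because I read the arm's position while it was still moving. I corrected it before letting go.

The last wrist and scene pictures show everything as above. The gripper is open, about 200 mm up and touching nothing. The funnel and beaker look unmoved by eye, and I never approached the orange look-alikes. The arm blocked most of the last top view, so that one confirmed only the two tubes and the small jar.

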